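# Snap the back cover onto a desk clock

## Robot

A 6-joint arm with a two-finger parallel gripper is mounted at the origin on the work surface. World frame = base frame: x ahead of the robot, y to its left, z up, the work surface at z = 0. Lengths are in m, angles in rad, forces in N, time in s.
With the tool pointing down it reaches from about 0.35 to 0.85 m from the base axis. Payload 8.1 kg.
Tool frame: the origin (TCP) lies midway between the tips of the shut fingers; the grasp point (between the pads) lies robot.grasp_offset behind it (robot.grasp_offset is the distance from the TCP to the grasp point, in m); z points along the fingers, y is the direction in which the jaws open and shut (so a half turn about z gives the same grasp; the last joint's range is limited). The gripper opens to 93 mm and grips with 3 to 60 N. Pads are 15 mm wide; open, the fingers measure 128 mm over their backs; the gripper's body (75 mm by 188 mm) begins 65 mm behind the grasp point.
Start: joints at [-1.403, 0.13, 1.488, -0, 1.523, -0.085], TCP at [0.15, -0.581, 0.219] pointing down, gripper open.
Joint ranges: [-2.96, 2.96], [-0.89, 2.26], [0.02, 2.5], [-1.34, 4.48], [0, 2.73], [-2.66, 2.66]. Speed limits (rad/s): [2.39, 2.39, 2.79, 3.14, 3.14, 3.14].

## Interface

Orientations are given as a rotation vector (axis times angle).
In Python, from plant import robot gives the robot as it stands.
- The arm moves only by the shell command python3 -m handwheel 'ROWS' [OPENING] [FORCE]. ROWS is text: rows parted by semicolons, each of 6 numbers parted by spaces: the shift along the world's x, y, z each as a share of 0.3 m, from -1 to 1, then the turn, a rotation vector about the world's x, y, z each as a share of 45 degrees, from -1 to 1. A call has 1 to 5 rows; each row is the pose to reach, as a shift and turn from the pose commanded when the call began; what a row does not reach only later rows make up. A row lasts 1/10 s, in which the tool goes at most 50 mm and 8.59 degrees, less where a joint would pass 70% of its speed; a pose out of reach is approached as far as the arm can. A call with a number of a shift or a turn outside -1 to 1 is refused whole. A call with a gripper value outside its range is refused whole. OPENING is the closure, from -1 (fully open) to 1 (shut), set as the call begins (- or left out, the last holds). The fingers move at their own pace and stop on an object; FORCE is the grip in N (left out, the last holds). Time passes only in rows, so rows that repeat a pose let the fingers close. It gives the time, the measured TCP pose, the force and the opening at its end, in the units of the state.
- robot.read_state(): the state, without advancing time (a new reading comes with each control period).
- robot.read_camera(name): name is "side" or "top" or "wrist"; returns (picture, depth): 384x512x3 uint8, red, green, blue; 384x512 float32, m along the optical axis (not along the pixel's ray), 0 where there is no reading.
- robot.camera_model(name): a dict with "camera_matrix" (3x3 intrinsics, pixels), "pose" (4x4, takes a point from camera to world coordinates); the wrist camera has in their place "tool_from_camera" (4x4, takes a point from camera to tool coordinates, whose origin is the TCP and whose axes are the flange's). Camera axes: x right, y down, z forward; pixel columns grow to the right and rows downward; lengths in m; the calibration is good to about 2 mm. A picture is of the moment at which its call begins: read the wrist's pose just before it. camera_model takes no time and is no camera call.
- robot.close_job(): hands the job in, once; it reports no verdict.
Trained networks look in the newest picture that a camera, given by its name, has taken for a name from the list of things; names that differ only in an ending like _2 or _b are one class to them, and where a whole thing is asked for, a point or a joint stands for the part that bears it (a point fixed in the world has none). Each returns a list of dicts, best first, with "conf" (0 to 1); they miss things now and then, are a little off and sometimes report something else, mostly with a low value. They report only what shows in the picture. A call takes as long as a camera call. They do not tell look-alikes from the thing itself.
- robot.look_for(camera, query): "rect" ([centre column, centre row, width, height] in pixels, round what is visible of it).
- robot.silhouettes(camera, query): "pixels" (384x512 bool, what is visible of it) and "rect" ([centre column, centre row, width, height] in pixels, round what is visible of it).
- robot.tip_of(camera, query): "at" ([row, column] in pixels: a listed point, or the origin of a listed thing).
The state is a dict: "t": time; "q": joint angles; "dq": joint speeds; "joint_torque": joint torques, N m; "tool_pos": TCP position; "orientation": TCP orientation; "force": force on the tool from outside, world axes, zero at the start; "wrist_torque": the same for the moment, N m; "opening": finger opening in m.
Only numpy, scipy, OpenCV 4.12 (cv2) and the standard library are available. Lean on these libraries where they do the work, as an engineer would, in place of code of your own. Each camera call takes 0.05 s, during which the arm holds its last target.

## Task

The desk clock lies face down with its back cover only partly on. Press down with the fingertips around the rim of the cover, section by section, until all six sections have clicked fully shut and stay down. Leave the clock lying where it is without picking it up, keep off the setting knob in the middle, and do not disturb the other things on the bench.

Things in the scene. Friction and masses are not known exactly. Their poses are not given: they have to be found in the camera images.
- clock: round desk clock lying face down, back upward, loose on the bench: steel case 156 mm across and 40 mm high, about 1.1 kg. Origin at the centre of its underside, z up; its x axis points to the middle of rim section 0. The plastic back cover on top of it has a flat middle (108 mm across, top 44 mm above the bench) and, round it, a rim split by narrow slits into six equal sections of 60 degrees each.
- press0 (a point): middle of the top face of rim section 0, where to press it; it moves with the section. It lies 67 mm from the clock's axis, 0 degrees counter-clockwise (seen from above) from the clock's x axis. The section is 18 mm wide radially (58 to 76 mm from the axis) and about 65 mm long round the rim; its top is 54 mm above the bench when it stands up (not clicked), 48 mm when it is clicked shut
- section0 (a joint): how far rim section 0 is pushed down, m: 0 = standing up, 0.006 = clicked fully shut. It is a straight downward snap: about 5 N starts it, it springs back up if let go before about 0.003 and snaps down by itself and stays after that. It always starts standing up.
- press1 (a point): middle of the top face of rim section 1, where to press it; it moves with the section. It lies 67 mm from the clock's axis, 60 degrees counter-clockwise (seen from above) from the clock's x axis. The section is 18 mm wide radially (58 to 76 mm from the axis) and about 65 mm long round the rim; its top is 54 mm above the bench when it stands up (not clicked), 48 mm when it is clicked shut
- section1 (a joint): how far rim section 1 is pushed down, m: 0 = standing up, 0.006 = clicked fully shut. It is a straight downward snap: about 5 N starts it, it springs back up if let go before about 0.003 and snaps down by itself and stays after that. It always starts standing up.
- press2 (a point): middle of the top face of rim section 2, where to press it; it moves with the section. It lies 67 mm from the clock's axis, 120 degrees counter-clockwise (seen from above) from the clock's x axis. The section is 18 mm wide radially (58 to 76 mm from the axis) and about 65 mm long round the rim; its top is 54 mm above the bench when it stands up (not clicked), 48 mm when it is clicked shut
- section2 (a joint): how far rim section 2 is pushed down, m: 0 = standing up, 0.006 = clicked fully shut. It is a straight downward snap: about 5 N starts it, it springs back up if let go before about 0.003 and snaps down by itself and stays after that. It may start standing up or already shut.
- press3 (a point): middle of the top face of rim section 3, where to press it; it moves with the section. It lies 67 mm from the clock's axis, 180 degrees counter-clockwise (seen from above) from the clock's x axis. The section is 18 mm wide radially (58 to 76 mm from the axis) and about 65 mm long round the rim; its top is 54 mm above the bench when it stands up (not clicked), 48 mm when it is clicked shut
- section3 (a joint): how far rim section 3 is pushed down, m: 0 = standing up, 0.006 = clicked fully shut. It is a straight downward snap: about 5 N starts it, it springs back up if let go before about 0.003 and snaps down by itself and stays after that. It always starts standing up.
- press4 (a point): middle of the top face of rim section 4, where to press it; it moves with the section. It lies 67 mm from the clock's axis, 240 degrees counter-clockwise (seen from above) from the clock's x axis. The section is 18 mm wide radially (58 to 76 mm from the axis) and about 65 mm long round the rim; its top is 54 mm above the bench when it stands up (not clicked), 48 mm when it is clicked shut
- section4 (a joint): how far rim section 4 is pushed down, m: 0 = standing up, 0.006 = clicked fully shut. It is a straight downward snap: about 5 N starts it, it springs back up if let go before about 0.003 and snaps down by itself and stays after that. It always starts standing up.
- press5 (a point): middle of the top face of rim section 5, where to press it; it moves with the section. It lies 67 mm from the clock's axis, 300 degrees counter-clockwise (seen from above) from the clock's x axis. The section is 18 mm wide radially (58 to 76 mm from the axis) and about 65 mm long round the rim; its top is 54 mm above the bench when it stands up (not clicked), 48 mm when it is clicked shut
- section5 (a joint): how far rim section 5 is pushed down, m: 0 = standing up, 0.006 = clicked fully shut. It is a straight downward snap: about 5 N starts it, it springs back up if let go before about 0.003 and snaps down by itself and stays after that. It may start standing up or already shut.
- set_knob: time-setting knob that sticks up from the middle of the cover: 20 mm across, 16 mm high, its top 60 mm above the bench; origin at the centre of its foot. Delicate: do not press on it
- screwdriver: bystander: small screwdriver, 130 mm long, lying on the bench
- jar: bystander: amber jar with a steel cap, 44 mm across, 50 mm high; origin at the centre of its underside
- loupe: bystander: black eyeglass loupe, a waisted cup 38 mm across, 32 mm high; origin at the centre of its underside
- barrel: bystander: brass spring barrel on a flange, 44 mm across, 30 mm high; origin at the centre of its underside
There are look-alikes about, which are no part of the job. There is more than one size of the clock; the one meant has the size given above.

How it is judged:
By the outcome, as a careful person would: the job done as asked, in the order asked, and still so for the second after the job is handed in, with the robot touching nothing.
It also fails if it takes over 45 s, if anything falls off the work surface, if the arm or the gripper's body presses on something with over 40 N, if the wrist force passes 120 N, or if a joint passes its speed limit or range.

## Working session

There is one attempt and no reset: what is moved stays moved. The work goes in short steps, Python scripts to look and compute and a shell command to move; the robot and the scene stay as the last step left them, time stands still between calls to the robot, and variables do not carry over. Pictures are saved under pics/ and viewed, and the job is handed in when it is done.

```bash
ls; mkdir -p pics
python3 - <<'E'
from plant import robot
import cv2,numpy as np
s=robot.read_state();print(s, robot.grasp_offset)
for n in ["top","side"]:
    p,d=robot.read_camera(n); cv2.imwrite(f"pics/{n}0.png",p[:,:,::-1]); np.save(f"{n}0.npy",d)
    print(n,robot.look_for(n,"clock"),robot.tip_of(n,"clock"))
    m=robot.camera_model(n);print(m)
E
```

```text
pics
{'t': 0.0, 'q': array([-1.40338135e+00,  1.31136695e-01,  1.48929163e+00, -2.28233335e-05,
        1.52300517e+00, -8.53398481e-02]), 'dq': array([ 5.69529290e-05,  1.44341302e-03, -1.30206138e-03,  9.99675840e-04,
        8.45114633e-04,  4.51564634e-04]), 'joint_torque': array([-2.93078156e-04, -5.59838605e+01, -4.91761458e+01,  7.65589136e-02,
        3.52231564e-02, -1.51863374e-04]), 'tool_pos': array([ 0.14999478, -0.58035133,  0.21759529]), 'orientation': array([-3.11471453e+00, -3.95740382e-01,  1.54317898e-04]), 'force': array([-0.03246844,  0.49388056,  1.02894589]), 'wrist_torque': array([ 0.04877289, -0.00031345, -0.00400321]), 'opening': 0.09307617748561176} 0.0188
top [{'rect': [232.3, 211.1, 58.0, 59.5], 'conf': 0.78}, {'rect': [221.8, 136.4, 37.9, 36.9], 'conf': 0.77}, {'rect': [321.8, 279.2, 87.2, 88.2], 'conf': 0.56}] [{'at': [136.9, 220.2], 'conf': 0.83}, {'at': [207.6, 235.6], 'conf': 0.77}, {'at': [278.0, 318.0], 'conf': 0.68}]
{'camera_matrix': array([[453.38229537,   0.        , 258.06026234],
       [  0.        , 453.38229537, 192.27395237],
       [  0.
[... 297 characters left out ...]
de [{'rect': [200.5, 199.7, 39.6, 35.4], 'conf': 0.94}, {'rect': [359.6, 192.6, 81.7, 72.6], 'conf': 0.74}, {'rect': [262.8, 220.6, 57.1, 54.9], 'conf': 0.73}] [{'at': [225.3, 263.6], 'conf': 0.96}, {'at': [200.0, 198.4], 'conf': 0.82}, {'at': [198.1, 359.9], 'conf': 0.7}]
{'camera_matrix': array([[409.87770805,   0.        , 258.97023793],
       [  0.        , 409.87770805, 192.2263461 ],
       [  0.        ,   0.        ,   1.        ]]), 'pose': array([[-0.8343898 , -0.4289929 ,  0.34606179,  0.18022011],
       [-0.55090678,  0.66868851, -0.49935699,  0.59563181],
       [-0.01718694, -0.60730616, -0.79428196,  0.97412273],
       [ 0.        ,  0.        ,  0.        ,  1.        ]])}
```

View pics/top0.png

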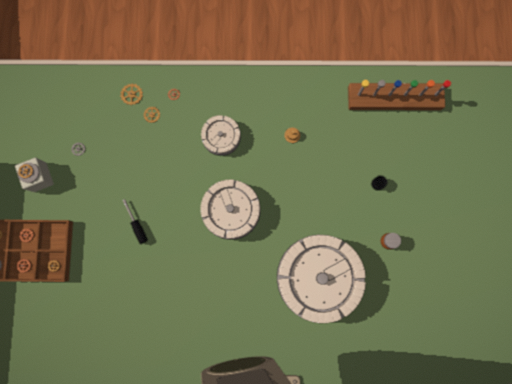

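View pics/side0.png

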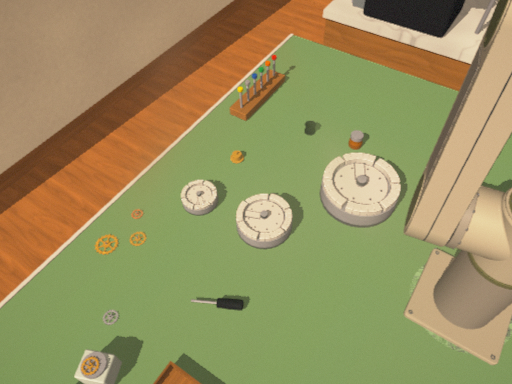

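The top view shows three clocks. The middle one, at pixel (232,211) and about 58 px wide, matches 156 mm. I'll localise it precisely next.

```bash
cat > h.py <<'E'
from plant import robot
import cv2,numpy as np
def topw(n,u,v,d):
    m=robot.camera_model(n);K=m["camera_matrix"];T=m["pose"]
    p=np.stack([(u-K[0,2])/K[0,0]*d,(v-K[1,2])/K[1,1]*d,d],-1)
    return p@T[:3,:3].T+T[:3,3]
def onplane(n,u,v,z):
    m=robot.camera_model(n);K=m["camera_matrix"];T=m["pose"]
    r=T[:3,:3]@np.array([(u-K[0,2])/K[0,0],(v-K[1,2])/K[1,1],1]);return T[:3,3]+r*(z-T[2,3])/r[2]
E
python3 - <<'E'
from h import *
for n,f in (("top","top0.npy"),("side","side0.npy")):
    d=np.load(f);v,u=np.mgrid[:384,:512];P=topw(n,u,v,d)
    c=onplane(n,*((231,210) if n=="top" else (264,218)),0.045)
    r=np.hypot(P[...,0]-c[0],P[...,1]-c[1]);M=(r<.1)&(P[...,2]>.035)&(P[...,2]<.058)&(d>0)
    (cx,cy),R=cv2.minEnclosingCircle(P[M][:,:2].astype(np.float32));print(n,c,cx,cy,R, P[M].mean(0))
    for k in range(6):
        t=robot.tip_of(n,f"press{k}");
        print(k,[(np.round(onplane(n,a['at'][1],a['at'][0],.052)[:2],3),a['conf']) for a in t])
    t=robot.tip_of(n,"set_knob");print([(np.round(onplane(n,a['at'][1],a['at'][0],.044)[:2],3),a['conf']) for a in t])
    ang=np.degrees(np.arctan2(P[...,1]-cy,P[...,0]-cx))%360;rr=np.hypot(P[...,0]-cx,P[...,1]-cy)
    for a in range(0,360,10):
        q=(abs((ang-a-5))<5)&(rr>.06)&(rr<.074)&(d>0);print(a,np.round(np.median(P[q][:,2])*1000,1),end='; ')
p=cv2.imread("pics/top0.png");cv2.imwrite("pics/crop.png",cv2.resize(p[170:250,190:275],None,fx=7,fy=7,interpolation=cv2.INTER_CUBIC))
p=cv2.imread("pics/side0.png");cv2.imwrite("pics/crops.png",cv2.resize(p[180:260,225:305],None,fx=7,fy=7,interpolation=cv2.INTER_CUBIC))
E
```

```text
top [0.52644109 0.07058595 0.045     ] 0.5300724506378174 0.07237180322408676 0.07787663489580154 [0.52891239 0.0720904  0.04757299]
0 [(array([ 0.394, -0.248]), 0.87), (array([0.585, 0.026]), 0.75), (array([ 0.26 , -0.155]), 0.74), (array([ 0.521, -0.001]), 0.73), (array([ 0.312, -0.073]), 0.71), (array([ 0.453, -0.163]), 0.65), (array([ 0.401, -0.075]), 0.65), (array([0.593, 0.1  ]), 0.63), (array([0.723, 0.055]), 0.63), (array([0.484, 0.119]), 0.6), (array([ 0.305, -0.239]), 0.6), (array([0.773, 0.071]), 0.59), (array([0.768, 0.123]), 0.57), (array([0.729, 0.145]), 0.55), (array([0.543, 0.15 ]), 0.51), (array([0.475, 0.047]), 0.45), (array([0.688, 0.094]), 0.45), (array([0.703, 0.124]), 0.43)]
1 [(array([ 0.394, -0.248]), 0.87), (array([0.585, 0.026]), 0.75), (array([ 0.26 , -0.155]), 0.74), (array([ 0.521, -0.001]), 0.73), (array([ 0.312, -0.073]), 0.71), (array([ 0.453, -0.163]), 0.65), (array([ 0.401, -0.075]), 0.65), (array([0.593, 0.1  ]), 0.63), (array([0.723, 0.055]), 0.63), (array([0.484, 0.119]), 0.6), (array([ 0.305, -0.239]), 0.6), (array([0.773, 0.071]), 0.59), (array(
[... 6237 characters left out ...]
]), 0.54), (array([0.478, 0.122]), 0.51), (array([0.7  , 0.088]), 0.51), (array([0.593, 0.1  ]), 0.5), (array([0.733, 0.149]), 0.5), (array([0.596, 0.022]), 0.49), (array([0.756, 0.077]), 0.47), (array([0.722, 0.064]), 0.42)]
[(array([ 0.357, -0.173]), 0.57), (array([0.725, 0.112]), 0.5), (array([0.535, 0.075]), 0.39), (array([0.471, 0.042]), 0.23)]
0 52.8; 10 53.7; 20 53.5; 30 53.5; 40 51.9; 50 53.4; 60 53.3; 70 53.4; 80 53.5; 90 52.8; 100 51.1; 110 51.5; 120 52.6; 130 52.7; 140 53.1; 150 52.9; 160 53.1; 170 50.8; 180 52.7; 190 52.4; 200 53.2; 210 52.4; 220 53.2; 230 52.3; 240 52.5; 250 52.3; 260 52.1; 270 52.1; 280 53.0; 290 47.0; 300 46.4; 310 46.3; 320 47.4; 330 47.0; 340 46.2; 350 52.9;
```

View pics/crop.png

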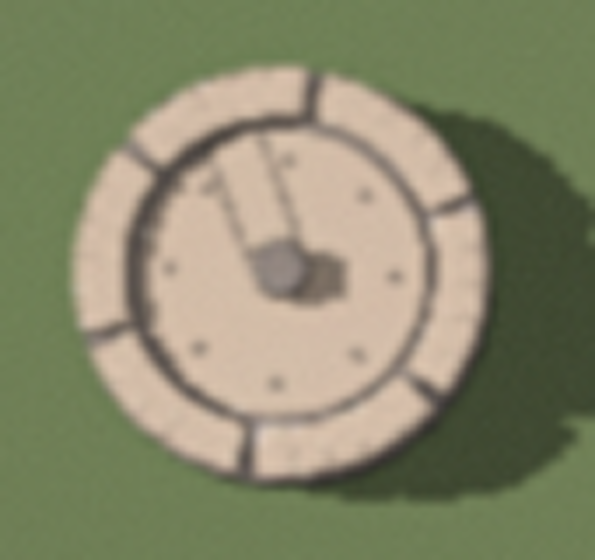

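View pics/crops.png

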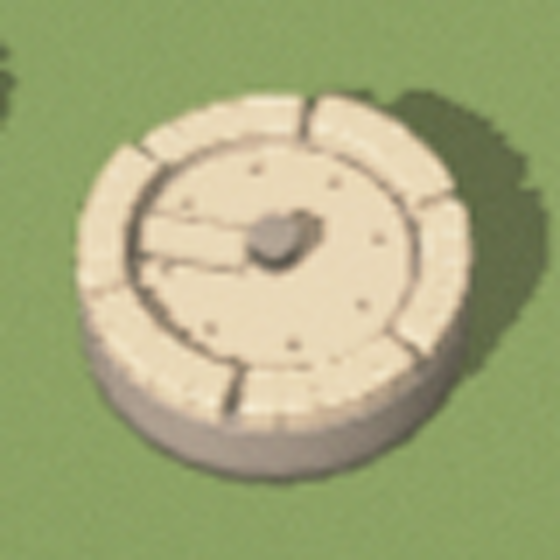

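Centre is about (0.530, 0.073), with slits at 350, 50, 110… degrees. By depth, the section at 320° is already shut (48 mm) and the other five stand (54 mm). I'll close the fingers and travel there, keeping the tool orientation.

```bash
python3 -m handwheel '0.1 0.13 0 0 0 0;0.2 0.26 0 0 0 0;0.3 0.39 0 0 0 0;0.4 0.52 0 0 0 0;0.5 0.65 0 0 0 0' 1 30; python3 -m handwheel '0.1 0.13 0 0 0 0;0.2 0.26 0 0 0 0;0.3 0.39 0 0 0 0;0.4 0.52 0 0 0 0;0.5 0.65 0 0 0 0'
```

```text
t: 1.5
tool_pos: [0.3009, -0.3844, 0.2188]
orientation: [3.116, 0.395, 0.001]
force: [-0.0, -1.1, 0.7]
opening: 0.0573
t: 2.0
tool_pos: [0.4511, -0.1892, 0.219]
orientation: [3.116, 0.396, 0.001]
force: [0.2, -1.2, 0.4]
opening: 0.0175
```

```bash
python3 -m handwheel '0.05 0.14 0 0 0 0;0.1 0.28 0 0 0 0;0.15 0.43 0 0 0 0;0.22 0.58 -0.05 0 0 0;0.223 0.653 -0.15 0 0 0'; python3 -m handwheel '0 0 -0.12 0 0 0;0 0 -0.24 0 0 0;0 0 -0.35 0 0 0;0 0 -0.35 0 0 0;0 0 -0.35 0 0 0'
python3 - <<'E'
from h import *
print(robot.read_state()['tool_pos'])
for n in ["top","side"]:
    p,d=robot.read_camera(n); cv2.imwrite(f"pics/{n}1.png",p[:,:,::-1])
a=cv2.imread("pics/top1.png")[150:270,170:300];b=cv2.imread("pics/side1.png")[130:260,200:330]
cv2.imwrite("pics/c1.png",np.hstack([cv2.resize(a,(400,370)),cv2.resize(b,(370,370))]))
E
```

```text
t: 2.5
tool_pos: [0.5204, 0.0081, 0.1763]
orientation: [3.115, 0.4, 0.011]
force: [0.6, -1.0, 0.4]
opening: 0.0002
t: 3.0
tool_pos: [0.5167, 0.005, 0.0689]
orientation: [-3.116, -0.396, 0.002]
force: [0.9, 0.0, 0.4]
opening: 0.0006
[0.51669837 0.00498382 0.06894734]
```

View pics/c1.png

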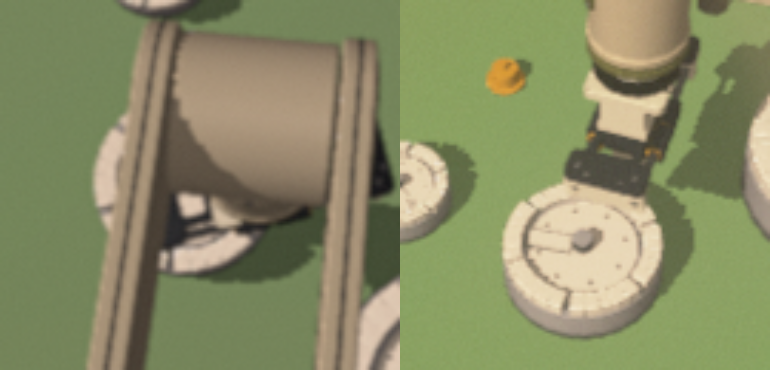

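The side view shows the shut tips over the far-right section (260°), clear of the knob. Now I'll press gently.

```bash
python3 -m handwheel '0 0 -0.04 0 0 0;0 0 -0.05 0 0 0;0 0 -0.055 0 0 0;0 0 -0.06 0 0 0;0 0 -0.065 0 0 0'; python3 -m handwheel '0 0 -0.004 0 0 0;0 0 -0.008 0 0 0;0 0 -0.01 0 0 0'
```

```text
t: 3.6
tool_pos: [0.5169, 0.005, 0.0491]
orientation: [-3.116, -0.396, 0.0]
force: [0.5, -0.8, -0.1]
opening: 0.0005
t: 3.9
tool_pos: [0.5172, 0.0048, 0.0474]
orientation: [3.116, 0.396, -0.0]
force: [-8.2, -0.6, 17.9]
opening: 0.001
```

```bash
python3 -m handwheel '0 0 0.08 0 0 0;-0.08 0.07 0.08 0 0 0;-0.167 0.15 0.08 0 0 0;-0.167 0.15 0.07 0 0 0;-0.167 0.15 0.05 0 0 0'; python3 -m handwheel '0 0 -0.015 0 0 0;0 0 -0.025 0 0 0;0 0 -0.03 0 0 0;0 0 -0.036 0 0 0;0 0 -0.04 0 0 0'
```

```text
t: 4.4
tool_pos: [0.467, 0.0503, 0.0613]
orientation: [3.116, 0.398, 0.002]
force: [0.5, 0.6, -0.4]
opening: 0.0005
t: 4.9
tool_pos: [0.467, 0.0497, 0.0488]
orientation: [-3.117, -0.395, 0.0]
force: [0.3, -0.9, 0.7]
opening: 0.0006
```

```bash
python3 -m handwheel '0 0 -0.004 0 0 0;0 0 -0.008 0 0 0;0 0 -0.01 0 0 0';  python3 -m handwheel '0 0 0.08 0 0 0;0.02 0.11 0.08 0 0 0;0.04 0.22 0.08 0 0 0;0.04 0.22 0.07 0 0 0;0.04 0.22 0.05 0 0 0'; python3 -m handwheel '0 0 -0.015 0 0 0;0 0 -0.025 0 0 0;0 0 -0.03 0 0 0;0 0 -0.036 0 0 0;0 0 -0.04 0 0 0'; python3 -m handwheel '0 0 -0.004 0 0 0;0 0 -0.008 0 0 0;0 0 -0.01 0 0 0'
```

```text
t: 5.2
tool_pos: [0.467, 0.0497, 0.0475]
orientation: [3.116, 0.396, -0.001]
force: [-10.0, -1.7, 19.5]
opening: 0.0008
t: 5.7
tool_pos: [0.4792, 0.1164, 0.0612]
orientation: [3.116, 0.399, 0.001]
force: [-1.1, -0.2, 0.7]
opening: 0.0003
t: 6.2
tool_pos: [0.4789, 0.1156, 0.0489]
orientation: [3.117, 0.395, 0.0]
force: [0.0, -0.1, -0.8]
opening: 0.0001
t: 6.5
tool_pos: [0.4791, 0.116, 0.0475]
orientation: [-3.116, -0.396, -0.0]
force: [-8.0, -1.2, 18.3]
opening: 0.0003
```

```bash
python3 -m handwheel '0 0 0.08 0 0 0;0.1 0.05 0.08 0 0 0;0.208 0.077 0.08 0 0 0;0.208 0.077 0.07 0 0 0;0.208 0.077 0.05 0 0 0'; python3 -m handwheel '0 0 -0.015 0 0 0;0 0 -0.025 0 0 0;0 0 -0.03 0 0 0;0 0 -0.036 0 0 0;0 0 -0.04 0 0 0'; python3 -m handwheel '0 0 -0.004 0 0 0;0 0 -0.008 0 0 0;0 0 -0.01 0 0 0'
python3 -m handwheel '0 0 0.08 0 0 0;0.1 -0.06 0.08 0 0 0;0.171 -0.143 0.08 0 0 0;0.171 -0.143 0.07 0 0 0;0.171 -0.143 0.05 0 0 0'; python3 -m handwheel '0 0 -0.015 0 0 0;0 0 -0.025 0 0 0;0 0 -0.03 0 0 0;0 0 -0.036 0 0 0;0 0 -0.04 0 0 0'; python3 -m handwheel '0 0 -0.004 0 0 0;0 0 -0.008 0 0 0;0 0 -0.01 0 0 0'
```

```text
t: 7.0
tool_pos: [0.5417, 0.1392, 0.0609]
orientation: [3.116, 0.396, 0.0]
force: [-0.3, 0.6, -1.4]
opening: 0.001
t: 7.5
tool_pos: [0.5412, 0.139, 0.0491]
orientation: [3.117, 0.396, 0.001]
force: [-0.8, -0.6, 0.5]
opening: 0.0003
t: 7.8
tool_pos: [0.5417, 0.1392, 0.0476]
orientation: [3.117, 0.396, 0.001]
force: [-7.0, -1.6, 14.4]
opening: 0.0007
t: 8.3
tool_pos: [0.5931, 0.0958, 0.0612]
orientation: [-3.117, -0.394, -0.001]
force: [-0.7, 0.4, 0.1]
opening: 0.0004
t: 8.8
tool_pos: [0.5924, 0.0965, 0.049]
orientation: [-3.116, -0.397, -0.0]
force: [-0.3, -0.8, 0.5]
opening: 0.0007
t: 9.1
tool_pos: [0.5928, 0.0964, 0.0476]
orientation: [-3.116, -0.396, -0.001]
force: [-6.7, 0.3, 14.6]
opening: 0.0006
```

Now a light confirming press on the section that looks already shut (320°), then retreat and look.

```bash
python3 -m handwheel '0 0 0.08 0 0 0;-0.02 -0.11 0.08 0 0 0;-0.04 -0.22 0.08 0 0 0;-0.04 -0.22 0.07 0 0 0;-0.04 -0.22 0.05 0 0 0'; python3 -m handwheel '0 0 -0.015 0 0 0;0 0 -0.025 0 0 0;0 0 -0.03 0 0 0;0 0 -0.036 0 0 0;0 0 -0.04 0 0 0'; python3 -m handwheel '0 0 -0.004 0 0 0;0 0 -0.008 0 0 0;0 0 -0.01 0 0 0'
python3 -m handwheel '0 0 0.1 0 0 0;0 0 0.25 0 0 0;0 0 0.4 0 0 0;0 0 0.55 0 0 0;0 0 0.6 0 0 0'
python3 -m handwheel '-0.08 -0.13 0 0 0 0;-0.16 -0.26 0 0 0 0;-0.24 -0.39 0 0 0 0;-0.32 -0.52 0 0 0 0;-0.4 -0.65 0 0 0 0'
python3 -m handwheel '-0.08 -0.13 0 0 0 0;-0.16 -0.26 0 0 0 0;-0.24 -0.39 0 0 0 0;-0.32 -0.52 0 0 0 0;-0.4 -0.65 0 0 0 0'
python3 - <<'E'
from h import *
for n in ("top","side"):
    p,d=robot.read_camera(n); cv2.imwrite(f"pics/{n}2.png",p[:,:,::-1]);v,u=np.mgrid[:384,:512];P=topw(n,u,v,d)
    cx,cy=.53,.073
    M=(np.hypot(P[...,0]-cx,P[...,1]-cy)<.1)&(P[...,2]>.035)&(P[...,2]<.058)&(d>0)
    print(n,cv2.minEnclosingCircle(P[M][:,:2].astype(np.float32)))
    ang=np.degrees(np.arctan2(P[...,1]-cy,P[...,0]-cx))%360;rr=np.hypot(P[...,0]-cx,P[...,1]-cy)
    for a in (20,80,140,200,260,320):
        q=(abs(ang-a)<20)&(rr>.061)&(rr<.072)&(d>0);print(a,np.round(np.median(P[q][:,2])*1000,1),end='; ')
E
```

```text
t: 9.6
tool_pos: [0.5811, 0.0297, 0.0616]
orientation: [-3.117, -0.393, -0.002]
force: [-0.5, -0.4, 0.3]
opening: 0.0007
t: 10.1
tool_pos: [0.5807, 0.0305, 0.049]
orientation: [3.116, 0.397, 0.0]
force: [-0.2, -0.2, -0.1]
opening: 0.0005
t: 10.4
tool_pos: [0.581, 0.0304, 0.0476]
orientation: [-3.116, -0.396, -0.001]
force: [-6.5, 0.9, 13.5]
opening: 0.0005
t: 10.9
tool_pos: [0.5832, 0.0301, 0.2328]
orientation: [3.115, 0.396, 0.014]
force: [0.1, 0.2, 0.1]
opening: 0.0002
t: 11.4
tool_pos: [0.4593, -0.166, 0.2257]
orientation: [-3.116, -0.397, 0.0]
force: [0.5, -0.4, -0.0]
opening: 0.0004
t: 11.9
tool_pos: [0.3392, -0.3611, 0.2258]
orientation: [3.117, 0.396, 0.0]
force: [0.9, 0.2, -0.7]
opening: 0.0004
top ((0.5302428603172302, 0.07234636694192886), 0.07800831645727158)
20 48.7; 80 49.4; 140 48.9; 200 48.6; 260 48.3; 320 48.2; side ((0.5294609069824219, 0.07528264820575714), 0.0779191255569458)
20 46.7; 80 47.9; 140 47.2; 200 47.0; 260 47.1; 320 47.3;
```

View pics/top2.png

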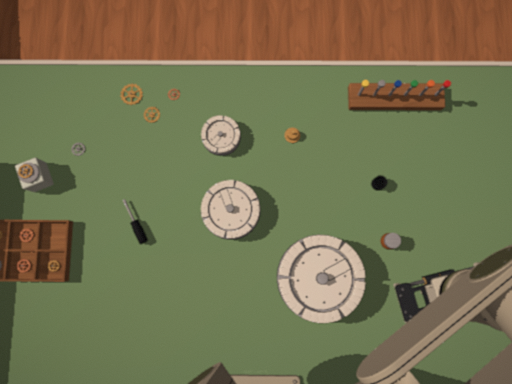

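View pics/side2.png

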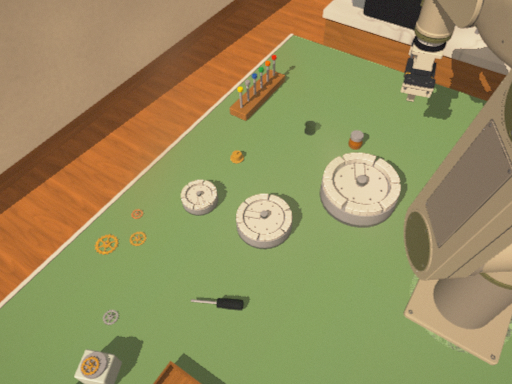

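All six sections now read about 48 mm. The clock is still at pixel (231,209), and the screwdriver (137,222), jar (391,241), loupe (379,183) and barrel (292,134) haven't moved. The arm is clear, so I'm handing in.

```bash
python3 -c "
from plant import robot
robot.close_job()"
```

```text
the job is handed in; nothing more can be done
```

All six rim sections of the 156 mm clock are shut, and I handed the job in at about 12 s.

- **Pressing:** I pressed the five standing sections with the shut fingertips. I also gave a light confirming press to the one that was already shut. Peak pressing force was about 20 N upward and 10 N sideways. The fingertips kept to the rim, away from the setting knob.
- **Rim heights:** in the last pictures, depth puts every section at 48–49 mm (top camera) and 47–48 mm (side camera). Before pressing, the five standing sections read about 54 mm. The 1–2 mm difference between the cameras is within their calibration.
- **Clock position:** by the top camera the clock's centre moved by less than 0.5 mm.
- **Other things on the bench:** the screwdriver, jar, loupe, barrel and the other clocks look unmoved by eye.

None of the checks failed.

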